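# Start a self-tapping screw in a gusset on the sloping jig

## Task

The screw starter on the sloping jig is locked by a swing keeper: push the keeper's knob round, away from the robot, as far as it goes, so that the keeper is well clear of the spindle. Then press the T-handle firmly in along its leaning axis and, still pressing, turn it clockwise until the self-tapping screw has cut its first thread and the handle comes near its stop, so that it stays down when you let go. Leave the loose parts beside the jig where they are.

Things in the scene. Friction and masses are not known exactly. Their poses are not given: they have to be found in the camera images.
- jig: Fixed steel jig, base 170 x 220 x 12 mm, with a grey seat 150 x 210 mm that rises 30 degrees towards the jig's +x and holds a galvanized gusset (4 mm, flange 26 mm high near its top edge) under the screw starter. Origin: centre of its underside, on the table; x away from its low side, z up.
- slope (a point): SLOPE FRAME, used below: centre of the seat's face, 75 mm above the jig's origin; x up the slope, y the jig's y, z square to the seat (30 degrees from vertical, leaning to the jig's -x). The spindle axis is its z axis. A bridge along y guides the spindle: 26 mm wide, y -67 to 67 mm, top at z = 66 mm, with a round barrel 52 mm across in its middle.
- tee_grip (a point): Centre of the T-handle's bar: steel, 90 mm long, 16 mm thick, 18 mm high along the spindle. Below it a 14 mm round spindle with a 32 mm collar whose top is 36 mm below this point. Own axes: x along the bar, z out along the spindle. Handle out: at slope (0, 0, 124) mm; it moves along -z with starter_press. At starter_turn = 0 its axes match the slope frame.
- starter_press (a joint): How far the spindle is pressed in along its axis (m): 0 (out, start) to 0.014 (bottom). A spring resists: about 4 N to start it, 11 N at 0.011, 13 N at the bottom. With the keeper under the collar it goes in only about 2 mm. Once the first thread is cut it stays at about 0.008 by itself.
- starter_turn (a joint): Turn of the T-handle (rad), growing clockwise seen from above along the spindle; stops at -0.5 and 1.15; starts at -0.45 to -0.05. Not pressed, it is blocked at about 0.1. Pressed in 9 to 14 mm it turns on; from about 0.35 the thread holds the spindle in and draws it slightly deeper. Let go before that, it springs out. Needs under 0.3 N m.
- keeper (a joint): Swing of the keeper (rad): 0 (under the collar; starts at 0 to 0.05) to 1.3 (stop), growing as its knob goes up the slope, clockwise from above. It stays where left. A flat steel bar 26 mm wide at slope z = 68 to 80 mm, on a pivot along z at slope (0, 58) mm; its hooked end reaches under the collar, its tail 55 mm out beyond the pivot.
- keeper_knob (a point): Middle of the keeper's knob, a steel post 18 mm in diameter and 38 mm high, square to the seat (slope z = 80 to 118 mm), 50 mm from the pivot; at keeper = 0 at slope (0, 108, 99) mm. About 2 to 3 N pushes it. Axes: z along the post, y away from the pivot.
- copper_block: Bystander: finned copper heat sink block 70 x 45 x 42 mm. Origin: centre of its underside.
- nylon_roller: Bystander: white nylon roller standing on end, 54 mm in diameter, 70 mm high. Origin: centre of its underside.
- steel_plug: Bystander: square steel plug 40 mm wide, 70 mm high with a 50 mm head. Origin: centre of its underside.

How it is judged:
On the way, in this order (a step that is already met when the one before it is completed fails the run):
1. the keeper is swung clear of the spindle (value of joint keeper above 0.7 rad and value of joint starter_turn below 0.3 rad), for 0.2 s.
2. the handle is pressed in and turned while pressed, until the first thread holds (value of joint starter_press above 0.006 m and value of joint starter_turn above 0.5 rad), for 0.2 s.
At the end, for the whole second after the job is handed in: The keeper stands swung out by more than 0.7 rad, the T-handle is turned to more than 0.75 rad (stop at 1.15) and the spindle, let go, stays pressed in by more than 6 mm and at rest (value of joint keeper above 0.7 rad and value of joint starter_turn above 0.75 rad and value of joint starter_press above 0.006 m and velocity of joint starter_turn between -0.05 and 0.05 rad/s); the robot touches nothing.
It fails at once if a loose part beside the jig is shifted more than 20 mm (distance of any of copper_block, nylon_roller, steel_plug from where it was at the start of the episode above 0.02 m).
It fails at once if the handle is forced round past the catch without being pressed in (value of joint starter_turn above 0.35 rad and value of joint starter_press below 0.004 m).
It also fails if it takes over 43 s, if anything falls off the work surface, if the arm or the gripper's body presses on something with over 40 N, if the wrist force passes 120 N, or if a joint passes its speed limit or range.

## Robot

A 6-joint arm with a two-finger parallel gripper is mounted at the origin on the work surface. World frame = base frame: x ahead of the robot, y to its left, z up, the work surface at z = 0. Lengths are in m, angles in rad, forces in N, time in s.
With the tool pointing down it reaches from about 0.275 to 1 m from the base axis. Payload 8.4 kg.
Tool frame: the origin (TCP) lies at the very end of the fingers, on their centre line; the grasp point (between the pads) lies pinch_z behind it (pinch_z is the distance from the TCP to the grasp point, in m); z points along the fingers, y is the line along which they close (so a half turn about z gives the same grasp; the last joint's range is limited). The gripper opens to 85 mm and grips with 20 to 120 N. Pads are 22 mm wide; open, the fingers measure 114 mm over their backs; the gripper's body (76 mm by 85 mm) begins 54 mm behind the grasp point. The pads swing forward as they close: fully open they stand 13 mm farther back than shut.
Start: joints at [-1.111, 0.353, 1.633, -0, 1.155, -0.002], TCP at [0.278, -0.56, 0.231] pointing down, gripper open.
Joint ranges: [-2.63, 2.63], [-0.92, 2.1], [0.06, 2.66], [-1.3, 4.44], [0, 2.69], [-3.02, 3.02]. Speed limits (rad/s): [2.22, 2.22, 2.79, 3.14, 3.14, 3.14].

## Interface

Orientations are given as a rotation vector (axis times angle).
In Python, from workcell import state, snapshot, camera_info, job_done, pinch_z gives the robot as it stands.
- The arm moves only by the tool arm_command, never from a script. Its argument "plan" is a list of rows, each a list of 7 numbers: the turn, a rotation vector about the tool's x, y, z in rad, then the shift along the tool's x, y, z in m, then the closure, from 0 (fully open) to 1 (shut). A call has 1 to 5 rows; each row shifts and turns the commanded pose from where the row before left it, along the tool's axes as they then stand; what a row does not reach is not made up. A row lasts 1/10 s, in which the tool goes at most 50 mm and 8.59 degrees, less where a joint would pass 70% of its speed; a pose out of reach is approached as far as the arm can. A call is refused whole if a number of a shift passes 0.05 or a number of a turn 0.15, either way. A call with a gripper value outside its range is refused whole. The fingers move at their own pace and stop on an object; the grip force is fixed at half the most. Time passes only in rows, so rows that do not move let the fingers close. It gives the time, the measured TCP pose, the force, the opening and the grip force at its end, in the units of the state.
- state(): the state, without advancing time (a new reading comes with each control period).
- snapshot(name): name is "scene" or "side" or "wrist"; returns (picture, depth): 384x512x3 uint8, blue, green, red; 384x512 float32, m along the optical axis (not along the pixel's ray), 0 where there is no reading.
- camera_info(name): a dict with "fx", "fy", "cx", "cy" (pixels), "R" (3x3) and "t" (3): a world point X has camera coordinates R X + t; the wrist camera has in their place "hand_eye" (4x4, takes a point from camera to tool coordinates, whose origin is the TCP and whose axes are the flange's). Camera axes: x right, y down, z forward; pixel columns grow to the right and rows downward; lengths in m; the calibration is good to about 2 mm. A picture is of the moment at which its call begins: read the wrist's pose just before it. camera_info takes no time and is no camera call.
- job_done(): hands the job in; it is judged then, once.
The state is a dict: "time": time; "q": joint angles; "dq": joint speeds; "joint_torque": joint torques, N m; "position": TCP position; "eef_rot": TCP orientation; "ft_force": force on the tool from outside, world axes, zero at the start; "torque": the same for the moment, N m; "width": opening from 0.0 (shut) to 1.0 (fully open); "grip_force": force on a finger pad.
Only numpy, scipy, OpenCV 4.12 (cv2) and the standard library are available. Lean on these libraries where they do the work, as an engineer would, in place of code of your own. Each camera call takes 0.05 s, during which the arm holds its last target. There are 200 camera calls.

## Working session

There is one attempt and no reset: what is moved stays moved. The work goes in short steps, Python scripts to look and compute and a tool call to move; the robot and the scene stay as the last step left them, time stands still between calls to the robot, and variables do not carry over. Pictures are saved under pics/ and viewed, at most 10 in all, crops included, and the job is handed in when it is done.

Besides the shell and the picture viewer there is one more tool, called after "Emit:" in YAML: its name, and indented under it one key for each argument. arm_command: Moves the arm, as the interface text tells. Its arguments: {"type":"object","properties":{"plan":{"type":"array"}},"required":["plan"]}

```bash
ls; mkdir -p pics; python3 - <<'E'
from workcell import *
import cv2,numpy as np
s=state();print(s['time'],s['position'],s['eef_rot'],pinch_z)
for n in ['scene','side']:
    p,d=snapshot(n);cv2.imwrite(f'pics/{n}.png',p);np.savez(f'{n}.npz',p=p,d=d);c=camera_info(n);print(n,c['fx'],c['R'],c['t'])
a=np.hstack([cv2.imread('pics/scene.png'),cv2.imread('pics/side.png')])
E
```

```text
pics
0.0 [ 0.27825255 -0.55910031  0.23055526] [-3.05686853e+00 -7.18649781e-01  5.07944307e-04] 0.0187
scene 371.1979130739411 [[ 0.18891664  0.98198725  0.00339646]
 [ 0.74741706 -0.14154448 -0.64910161]
 [-0.63692876  0.12516467 -0.76069413]] [-0.17325566 -0.37996136  1.40314003]
side 425.2825915517842 [[ 0.99174259 -0.12797274 -0.0083432 ]
 [-0.09658027 -0.70249276 -0.70510721]
 [ 0.08437347  0.70009064 -0.70905163]] [-0.60128348  0.16434275  1.039102  ]
```

View pics/scene.png

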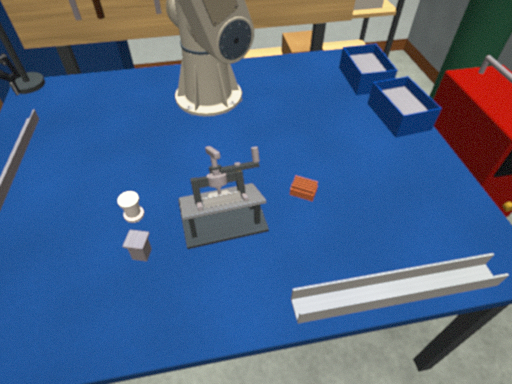

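View pics/side.png

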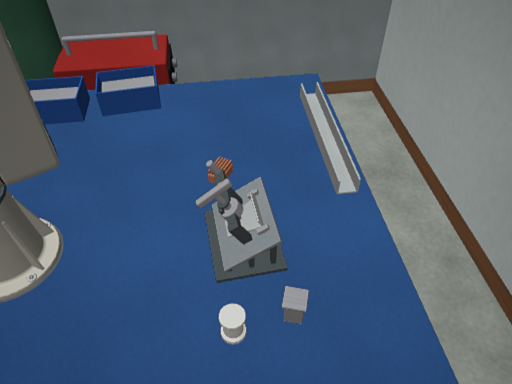

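The scene view shows the jig at about (222,205), the knob at (255,157), the T-handle near (213,155), the roller at (130,205), the plug at (138,245) and the copper block at (304,188). The side view agrees: handle (213,192), jig (245,230).

```bash
cat > h.py <<'E'
from workcell import *
import cv2,numpy as np
def cloud(n,p=None,d=None):
    c=camera_info(n)
    if d is None: p,d=snapshot(n)
    v,u=np.mgrid[:384,:512]
    C=np.stack([(u-c['cx'])/c['fx']*d,(v-c['cy'])/c['fy']*d,d],-1)
    W=(C-c['t'])@c['R']
    W[d==0]=np.nan
    return p,d,W
E
python3 - <<'E'
from h import *
out=[]
for n,(x0,y0,x1,y1) in dict(scene=(165,135,325,265),side=(185,150,315,290)).items():
    z=np.load(n+'.npz');p,d,W=cloud(n,z['p'],z['d'])
    cr=cv2.resize(p[y0:y1,x0:x1],None,fx=5 if n=='scene' else 4,fy=4.5 if n=='scene' else 4,interpolation=cv2.INTER_CUBIC)
    cv2.imwrite(f'pics/{n}_crop.png',cr)
    hsv=cv2.cvtColor(p,cv2.COLOR_BGR2HSV)
    m=(hsv[...,1]<120)&(W[...,2]>0.004)&(W[...,0]>.25)&(W[...,0]<.9)&(abs(W[...,1])<.45)
    m[:y0]=0;m[y1:]=0;m[:,:x0]=0;m[:,x1:]=0
    P=W[m];np.save(n+'_P.npy',P)
    print(n,len(P),np.nanmin(P,0),np.nanmax(P,0))
    # base top
    b=P[(P[:,2]<.018)]
    print('base rect',cv2.minAreaRect((b[:,:2]*1000).astype(np.float32)))
    # seat plane RANSAC
    rng=np.random.default_rng(0);best=0
    for i in range(1500):
        a=P[rng.choice(len(P),3)];nn=np.cross(a[1]-a[0],a[2]-a[0]);l=np.linalg.norm(nn)
        if l<1e-6: continue
        nn/=l
        nn*=np.sign(nn[2])
        if abs(nn[2]-.866)>.06: continue
        k=abs((P-a[0])@nn)<.003
        if k.sum()>best: best=k.sum();bk=k
    Q=P[bk];c=Q.mean(0);nn=np.linalg.svd(Q-c)[2][2];nn*=np.sign(nn[2])
    yaw=np.arctan2(-nn[1],-nn[0]);print('seat',best,nn,c,'yaw',yaw)
    ez=np.array([-.5*np.cos(yaw),-.5*np.sin(yaw),.866]);ey=np.array([-np.sin(yaw),np.cos(yaw),0]);ex=np.cross(ey,ez)
    q=np.stack([Q@ex,Q@ey],1)*1000;print(np.percentile(q,[0.5,2,98,99.5],axis=0), cv2.minAreaRect(q.astype(np.float32)), (Q@ez).mean())
E
```

```text
scene 5406 [ 0.47908502 -0.13917994  0.0040506 ] [0.67240855 0.26126996 0.21318878]
base rect ((603.2431030273438, 54.50730895996094), (400.735107421875, 168.2239227294922), 85.14910888671875)
seat 998 [-0.49982204 -0.03855653  0.86526951] [ 0.59366053 -0.03026605  0.08465869] yaw 0.07698805465754403
[[ 462.20371877 -173.4293925 ]
 [ 464.98704134 -171.57443163]
 [ 610.07929296   31.9829376 ]
 [ 611.15718274   34.32780582]] ((535.5891723632812, -69.10566711425781), (209.71759033203125, 154.99053955078125), 89.84893798828125) -0.22147268524769642
side 6654 [ 0.47519945 -0.22770202  0.00402213] [0.68776204 0.25925136 0.21338643]
base rect ((571.48486328125, 46.53025817871094), (170.41944885253906, 369.56854248046875), 4.375526428222656)
seat 2408 [-0.50097082 -0.0400092   0.8645389 ] [ 0.58242877 -0.05134509  0.07767378] yaw 0.07969419561260703
[[ 460.12829325 -176.8604218 ]
 [ 461.64453444 -175.64144425]
 [ 607.83048216   27.34882805]
 [ 608.88934742   31.64926771]] ((534.9492797851562, -8.28887939453125), (340.4176330566406, 151.64370727539062), 89.32615661621094) -0.220980817990577
```

View pics/scene_crop.png

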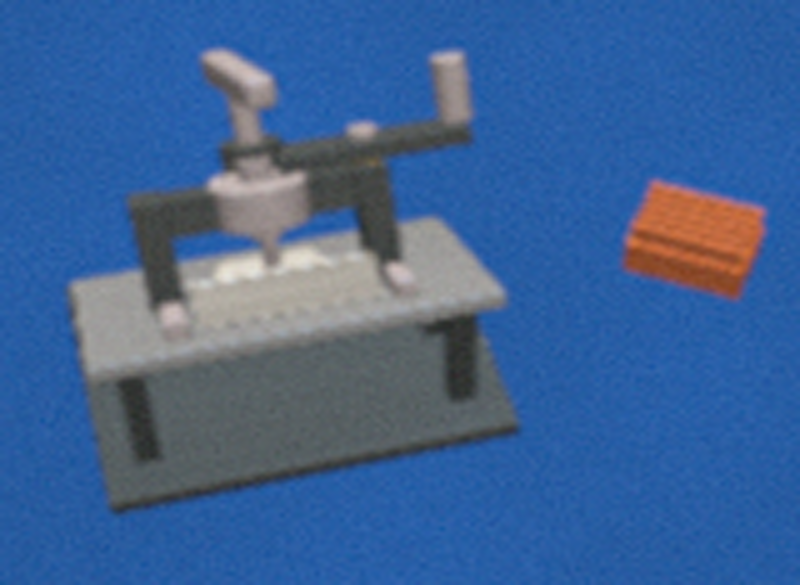

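View pics/side_crop.png

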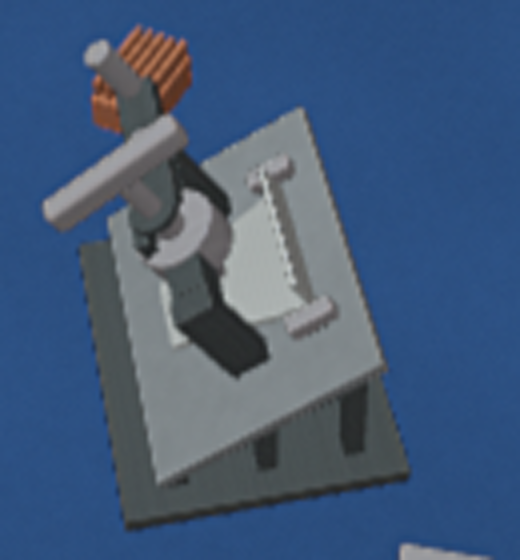

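The crops show the knob top at the upper left of the side crop (98,55), the keeper bar running under the collar, and the T bar from (55,210) to (180,130). Next I'll build the slope frame and check it against the knob and bar.

```bash
cat >> h.py <<'E'
yaw=.078;cy_,sy_=np.cos(yaw),np.sin(yaw)
ez=np.array([-.5*cy_,-.5*sy_,.75**.5]);ey=np.array([-sy_,cy_,0]);ex=np.cross(ey,ez)
S=np.stack([ex,ey,ez],1)
O=S@np.array([.5353,-.0705,-.2212])
def toS(P): return (P-O)@S
def toW(p): return O+S@np.asarray(p)
E
python3 - <<'E'
from h import *
print('O',O,'(z expected .075)')
for n in ['scene','side']:
    P=np.load(n+'_P.npy');p=toS(P)*1000
    k=(p[:,2]>86)&(p[:,1]>80)&(p[:,1]<130)&(abs(p[:,0])<40)
    print(n,'knob n',k.sum(),p[k].min(0),p[k].max(0),np.median(p[k],0))
    t=(p[:,2]>112)&(abs(p[:,1])<75)
    q=p[t];print('tee',len(q),q.min(0),q.max(0));r=cv2.minAreaRect(q[:,:2].astype(np.float32));print(r)
    top=q[q[:,2]>128];print(len(top),cv2.minAreaRect(top[:,:2].astype(np.float32)) if len(top)>4 else 0)
    b=(p[:,2]>60)&(p[:,2]<67)&(abs(p[:,1])<75);print('bridge y',p[b][:,1].min(),p[b][:,1].max(),np.percentile(p[b][:,0],[2,98]))
    kp=(p[:,2]>70)&(p[:,2]<82)&(p[:,1]>35)&(p[:,1]<125);print('keeper',p[kp].min(0),p[kp].max(0),cv2.fitLine(p[kp][:,:2].astype(np.float32),cv2.DIST_HUBER,0,.01,.01).ravel())
E
```

```text
O [ 0.57793104 -0.02554474  0.07608518] (z expected .075)
scene knob n 87 [-5.6706121  99.79838836 86.37100663] [ 11.49026765 116.63258767 118.0145784 ] [  6.03912848 107.08909851 103.58148119]
tee 126 [-38.78659924 -12.22902931 112.27738242] [ 45.7489122   13.86245626 133.28115808]
((3.4968948364257812, 0.5647668838500977), (85.94039154052734, 15.444143295288086), 8.315471649169922)
63 ((2.889446258544922, 0.8181953430175781), (84.74603271484375, 14.34847640991211), 7.488060474395752)
bridge y -65.93103288503562 66.18837206953832 [-13.42310031  24.89293319]
keeper [-12.29005931  35.72997525  70.15732188] [ 15.13974041 112.08165203  81.92412416] [7.1631814e-03 9.9997437e-01 1.0527304e+01 7.2626511e+01]
side knob n 106 [-8.75900055 97.15529707 86.48927602] [  8.93724142 113.47937296 119.78463912] [  2.08355191 102.71027714 105.91942629]
tee 388 [-44.78614567 -14.26649394 112.25104753] [ 44.26448072  13.82355575 135.15518748]
((-0.4570121765136719, -1.1184453964233398), (90.33396911621094, 17.870939254760742), 8.456314086914062)
234 ((-0.20447921752929688, -0.9584445953369141), (89.78732299804688, 17.628690719604492), 8.456314086914062)
bridge y -67.77900990229729 53.27623424096838 [-17.71258001  23.07244395]
keeper [-13.11466057  35.14056558  71.27551003] [ 13.27976399 110.41643085  81.96018572] [ 3.1351510e-02 -9.9950844e-01  3.4085922e+00  8.5121544e+01]
```

```bash
cat >> h.py <<'E'
from scipy.spatial.transform import Rotation as Ro
def tgt(p,psi):
    """slope point (mm) of TCP, tool z=-ez, tool y = ex turned clockwise by psi"""
    Y=np.cos(psi)*ex-np.sin(psi)*ey
    return toW(np.array(p)/1000),np.stack([np.cross(Y,-ez),Y,-ez],1)
def rel(p,psi,n=None):
    """rows from the present pose to the target, turn and straight shift shared out"""
    s=state();R=Ro.from_rotvec(s['eef_rot']);P=np.array(s['position'])
    T,Rt=tgt(p,psi);r=(R.inv()*Ro.from_matrix(Rt)).as_rotvec()
    n=n or int(max(np.ceil(np.linalg.norm(r)/.148),np.ceil(np.linalg.norm(T-P)/.049)))
    print('t',s['time'],'world',T.round(3),'total turn',r.round(3),'shift',(R.inv().apply(T-P)).round(3),'n',n)
    for i in range(n):
        Ri=R*Ro.from_rotvec(r*i/n)
        print(np.r_[r/n,Ri.inv().apply((T-P)/n)].round(4).tolist())
def where():
    s=state();R=Ro.from_rotvec(s['eef_rot']).as_matrix()
    y=S.T@R[:,1];z=S.T@R[:,2]
    print('t',s['time'],'tcp S mm',(toS(np.array(s['position']))*1000).round(1),'psi',np.arctan2(-y[1],y[0]).round(3),'z',z.round(3),'F slope',(S.T@s['ft_force']).round(1),'q',np.round(s['q'],2),'w',s['width'],s['grip_force'])
E
python3 -c "
from h import *
where();rel([-60,108,180],0)"
```

```text
t 0.1 tcp S mm [-217.4 -508.6  304. ] psi 1.235 z [-0.5    0.001 -0.866] F slope [ 0.1  0.3 -0.1] q [-1.11  0.35  1.63 -0.    1.16 -0.  ] w 1.0003154642074357 0.0
t 0.1 world [0.428 0.071 0.202] total turn [-0.461  0.31  -1.159] shift [ 0.415 -0.497  0.029] n 14
[-0.0329, 0.0221, -0.0828, 0.0296, -0.0355, 0.0021]
[-0.0329, 0.0221, -0.0828, 0.0324, -0.033, 0.0016]
[-0.0329, 0.0221, -0.0828, 0.035, -0.0303, 0.0014]
[-0.0329, 0.0221, -0.0828, 0.0374, -0.0273, 0.0012]
[-0.0329, 0.0221, -0.0828, 0.0395, -0.0242, 0.0012]
[-0.0329, 0.0221, -0.0828, 0.0413, -0.0209, 0.0014]
[-0.0329, 0.0221, -0.0828, 0.0429, -0.0174, 0.0017]
[-0.0329, 0.0221, -0.0828, 0.0441, -0.0139, 0.0021]
[-0.0329, 0.0221, -0.0828, 0.0451, -0.0103, 0.0027]
[-0.0329, 0.0221, -0.0828, 0.0457, -0.0066, 0.0034]
[-0.0329, 0.0221, -0.0828, 0.046, -0.003, 0.0043]
[-0.0329, 0.0221, -0.0828, 0.046, 0.0007, 0.0053]
[-0.0329, 0.0221, -0.0828, 0.0457, 0.0043, 0.0064]
[-0.0329, 0.0221, -0.0828, 0.045, 0.0078, 0.0076]
```

Emit:
arm_command:
  plan:
    - [-0.033, 0.022, -0.083, 0.03, -0.0355, -0.008, 1]
    - [-0.033, 0.022, -0.083, 0.032, -0.033, -0.008, 1]
    - [-0.033, 0.022, -0.083, 0.035, -0.03, 0.001, 1]
    - [-0.033, 0.022, -0.083, 0.037, -0.027, 0.001, 1]
    - [-0.033, 0.022, -0.083, 0.039, -0.024, 0.001, 1]

```text
time: 0.6
position: [0.3312, -0.3336, 0.241]
eef_rot: [2.712, 1.279, 0.218]
ft_force: [0.4, 0.4, 1.5]
width: 0.142
grip_force: 0.0
```

Emit:
arm_command:
  plan:
    - [-0.033, 0.022, -0.083, 0.041, -0.021, 0.001, 1]
    - [-0.033, 0.022, -0.083, 0.043, -0.017, 0.002, 1]
    - [-0.033, 0.022, -0.083, 0.044, -0.014, 0.002, 1]
    - [-0.033, 0.022, -0.083, 0.045, -0.01, 0.003, 1]
    - [-0.033, 0.022, -0.083, 0.045, -0.007, 0.003, 1]

```text
time: 1.1
position: [0.3838, -0.1098, 0.2307]
eef_rot: [2.264, 1.73, 0.408]
ft_force: [0.9, -0.5, -0.1]
width: 0.001
grip_force: 0.0
```

```bash
python3 -c "
from h import *
where();rel([-45,108,150],0)"
```

```text
t 1.1 tcp S mm [-96.  -68.9 233.9] psi 0.332 z [-0.141 -0.066 -0.988] F slope [ 0.6 -0.5 -0.5] q [-0.37 -0.22  2.32  0.16  0.67 -0.21] w 0.0013960786567108708 0.0
t 1.1 world [0.456 0.073 0.183] total turn [-0.13   0.089 -0.326] shift [0.192 0.    0.064] n 5
[-0.0259, 0.0178, -0.0651, 0.0384, 0.0, 0.0128]
[-0.0259, 0.0178, -0.0651, 0.0381, 0.0022, 0.0135]
[-0.0259, 0.0178, -0.0651, 0.0376, 0.0043, 0.0143]
[-0.0259, 0.0178, -0.0651, 0.037, 0.0063, 0.0151]
[-0.0259, 0.0178, -0.0651, 0.0363, 0.0083, 0.0159]
```

Emit:
arm_command:
  plan:
    - [-0.026, 0.018, -0.065, 0.0385, 0, 0.008, 1]
    - [-0.026, 0.018, -0.065, 0.038, 0.002, 0.009, 1]
    - [-0.026, 0.018, -0.065, 0.0375, 0.004, 0.014, 1]
    - [-0.026, 0.018, -0.065, 0.037, 0.006, 0.018, 1]
    - [-0.026, 0.018, -0.065, 0.036, 0.008, 0.022, 1]

```text
time: 1.6
position: [0.4565, 0.0738, 0.1841]
eef_rot: [1.857, 2.009, 0.542]
ft_force: [-0.5, -1.5, -0.1]
width: -0.0
grip_force: 0.0
```

Emit:
arm_command:
  plan:
    - [0, 0, 0, 0, 0, 0, 1]
    - [0, 0, 0, 0, 0, 0, 1]

```text
time: 1.8
position: [0.4553, 0.0722, 0.183]
eef_rot: [1.861, 2.011, 0.536]
ft_force: [-0.3, -1.1, -0.3]
width: 0.0
grip_force: 0.0
```

```bash
python3 -c "
from h import *
where();rel([-38,108,89],0)"
```

```text
t 1.8 tcp S mm [-45.8 107.  149.9] psi 0.001 z [-0.004  0.001 -1.   ] F slope [-0.5 -1.1 -0.1] q [ 0.2  -0.05  2.38 -0.2   0.31  0.29] w 0.0004308800989379755 0.0
t 1.8 world [0.492 0.076 0.134] total turn [-0.004 -0.001 -0.001] shift [0.001 0.008 0.061] n 2
[-0.002, -0.0003, -0.0004, 0.0005, 0.004, 0.0304]
[-0.002, -0.0003, -0.0004, 0.0005, 0.004, 0.0304]
```

Emit:
arm_command:
  plan:
    - [-0.004, 0, 0, 0.001, 0.004, 0.03, 1]
    - [0, 0, 0, 0, 0.004, 0.03, 1]
    - [0, 0, 0, 0, 0.007, 0, 1]
    - [0, 0, 0, 0, 0.007, 0, 1]
    - [0, 0, 0, 0, 0, 0, 1]

```text
time: 2.3
position: [0.5055, 0.0747, 0.1435]
eef_rot: [1.862, 2.001, 0.541]
ft_force: [-0.6, -0.5, 0.5]
width: -0.002
grip_force: 0.0
```

```bash
python3 -c "
from h import *
where()"
```

```text
t 2.3 tcp S mm [-22.1 105.6  90.6] psi 0.006 z [ 0.003 -0.002 -1.   ] F slope [-0.3 -0.4  0.8] q [ 0.18  0.12  2.33 -0.3   0.18  0.39] w -0.0022061678432128157 0.0
```

Emit:
arm_command:
  plan:
    - [0, 0, 0.1, 0.002, 0.006, 0, 1]
    - [0, 0, 0.1, 0.002, 0.005, 0, 1]
    - [0, 0, 0.1, 0.002, 0.005, 0, 1]
    - [0, 0, 0.1, 0.002, 0.005, 0, 1]

```text
time: 2.7
position: [0.5222, 0.0811, 0.1538]
eef_rot: [2.279, 1.626, 0.642]
ft_force: [-2.7, 0.5, -1.3]
width: -0.0
grip_force: 1.1
```

```bash
python3 -c "
from h import *
where();rel([26.4-21*.85,58+42.4+21*.53-1,89],.56,1)"
```

```text
t 2.7 tcp S mm [ -2.1 110.7  91. ] psi 0.409 z [ 0.001 -0.002 -1.   ] F slope [-3.   0.7  0.2] q [ 0.19  0.13  2.29 -0.27  0.22  0.76] w -5.984370908413122e-05 1.1261245608329773
t 2.7 world [0.532 0.082 0.157] total turn [0.002 0.001 0.151] shift [0.004 0.01  0.002] n 1
[0.0015, 0.0011, 0.151, 0.0041, 0.0098, 0.002]
```

Emit:
arm_command:
  plan:
    - [0, 0, 0.1, 0.002, 0.006, 0, 1]
    - [0, 0, 0.1, 0.002, 0.005, 0, 1]
    - [0, 0, 0.1, 0.002, 0.005, 0, 1]
    - [0, 0, 0.1, 0.002, 0.005, 0, 1]

```text
time: 3.1
position: [0.5415, 0.0786, 0.1649]
eef_rot: [2.626, 1.172, 0.727]
ft_force: [-2.2, 1.0, -0.7]
width: 0.0
grip_force: 1.1
```

Emit:
arm_command:
  plan:
    - [0, 0, 0.1, 0.002, 0.006, 0, 1]
    - [0, 0, 0.1, 0.002, 0.005, 0, 1]
    - [0, 0, 0.1, 0.002, 0.005, 0, 1]
    - [0, 0, 0.1, 0.002, 0.005, 0, 1]

```text
time: 3.5
position: [0.5587, 0.0676, 0.1744]
eef_rot: [2.893, 0.646, 0.788]
ft_force: [-1.2, 2.3, -0.5]
width: -0.001
grip_force: 1.1
```

```bash
python3 -c "
from h import *
where()"
```

```text
t 3.5 tcp S mm [38.9 94.4 91.1] psi 1.209 z [ 0.001 -0.001 -1.   ] F slope [-1.1  2.3  0. ] q [ 0.14  0.14  2.2  -0.11  0.28  1.37] w -0.0009163075951806069 1.1067838221788406
```

Emit:
arm_command:
  plan:
    - [0, 0, 0.05, 0.001, 0.005, 0, 1]
    - [0, 0, 0, 0, 0.003, 0, 1]
    - [0, 0, 0, 0, 0, 0, 1]
    - [0, 0, 0, 0, -0.018, 0, 1]
    - [0, 0, 0, 0, -0.01, -0.04, 1]

```text
time: 4.0
position: [0.5322, 0.086, 0.2027]
eef_rot: [2.919, 0.585, 0.784]
ft_force: [0.5, 0.4, 1.0]
width: 0.001
grip_force: 0.0
```

Emit:
arm_command:
  plan:
    - [0, 0, -0.145, 0, 0, -0.05, 0.4]
    - [0, 0, -0.145, 0, 0, -0.04, 0.4]
    - [0, 0, -0.145, 0, 0, 0, 0.4]
    - [0, 0, -0.145, 0, 0, 0, 0.4]
    - [0, 0, -0.145, 0, 0, 0, 0.4]

```text
time: 4.5
position: [0.4885, 0.0821, 0.2855]
eef_rot: [2.383, 1.504, 0.674]
ft_force: [-0.6, -1.0, -0.3]
width: 0.599
grip_force: 0.0
```

Emit:
arm_command:
  plan:
    - [0, 0, -0.145, 0, 0, 0, 0.4]
    - [0, 0, -0.145, 0, 0, 0, 0.4]
    - [0, 0, -0.145, 0, 0, 0, 0.4]
    - [0, 0, -0.145, 0, 0, 0, 0.4]
    - [0, 0, -0.145, 0, 0, 0, 0.4]

```text
time: 5.0
position: [0.4885, 0.082, 0.2847]
eef_rot: [1.627, 2.161, 0.482]
ft_force: [0.3, 0.1, 0.6]
width: 0.6
grip_force: 0.0
```

Emit:
arm_command:
  plan:
    - [0, 0, -0.145, 0, 0, 0, 0.4]
    - [0, 0, -0.145, 0, 0, 0, 0.4]
    - [0, 0, -0.145, 0, 0, 0, 0.4]
    - [0, 0, -0.145, 0, 0, 0, 0.4]
    - [0, 0, -0.145, 0, 0, 0, 0.4]

```text
time: 5.5
position: [0.4885, 0.082, 0.2847]
eef_rot: [0.736, 2.532, 0.25]
ft_force: [0.1, -0.7, 0.3]
width: 0.601
grip_force: 0.0
```

```bash
python3 - <<'E'
from h import *
where();rel([-60,0,185],-1.718)
for n in ['scene','side']:
    p,d,W=cloud(n);q=toS(W)*1000
    k=(q[...,2]>90)&(q[...,2]<121)&(q[...,1]>40)&(q[...,1]<130)&(abs(q[...,0])<75);print('knob',k.sum(),np.median(q[k],0) if k.any() else 0)
    t=(q[...,2]>128)&(q[...,2]<138)&(np.hypot(q[...,0],q[...,1])<55);print('tee',t.sum(),cv2.minAreaRect(q[t][:,:2].astype(np.float32)))
    if n=='side': cv2.imwrite('pics/s2.png',cv2.resize(p[120:300,130:370],None,fx=3,fy=3))
E
```

```text
t 5.5 tcp S mm [ 34.4 114.2 221.1] psi -0.927 z [ 0.004 -0.001 -1.   ] F slope [ 0.2 -0.7  0.2] q [ 0.21 -0.16  2.2  -0.12  0.59 -0.71] w 0.6009593597096827 0.0
t 5.5 world [ 0.434 -0.037  0.206] total turn [ 0.     0.004 -0.791] shift [ 0.007 -0.148  0.036] n 6
[0.0, 0.0006, -0.1318, 0.0012, -0.0247, 0.006]
[0.0, 0.0006, -0.1318, 0.0044, -0.0243, 0.006]
[0.0, 0.0006, -0.1318, 0.0076, -0.0235, 0.006]
[0.0, 0.0006, -0.1318, 0.0106, -0.0223, 0.006]
[0.0, 0.0006, -0.1318, 0.0134, -0.0207, 0.006]
[0.0, 0.0006, -0.1318, 0.016, -0.0188, 0.006]
knob 88 [ 54.21831785  70.85113455 104.84820609]
tee 64 ((3.9459571838378906, 0.6805830001831055), (84.53491973876953, 14.806853294372559), 7.537214756011963)
knob 97 [ 48.90498272  65.94173512 109.48441347]
tee 233 ((-0.813873291015625, -0.06119728088378906), (89.38560485839844, 18.7838077545166), 7.869941711425781)
```

View pics/s2.png

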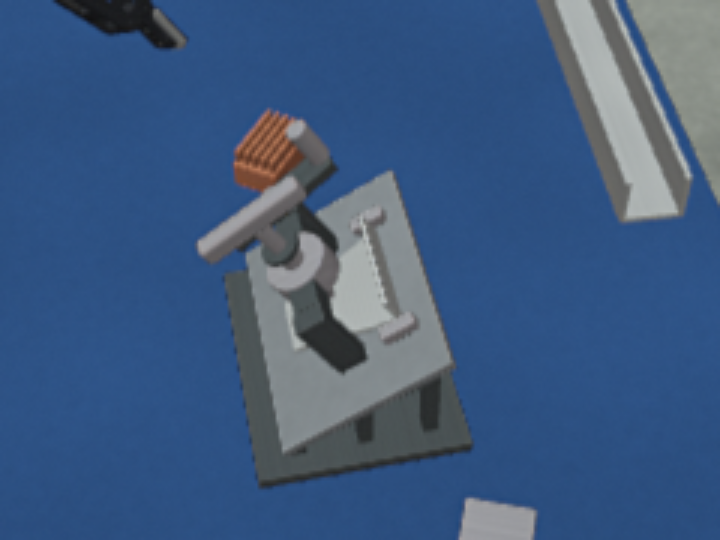

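The keeper is fully swung: the knob is at (310,140) in the crop, about 1.3 rad. The bar hasn't moved, running from (205,250) to (300,190). Next I'll go above the handle.

```bash
python3 - <<'E'
from h import *
rel([0,0,165],-1.711)
E
```

```text
t 5.6 world [ 0.496 -0.032  0.219] total turn [ 0.     0.004 -0.787] shift [-0.041 -0.112  0.056] n 6
[0.0, 0.0006, -0.1312, -0.0069, -0.0187, 0.0093]
[0.0, 0.0006, -0.1312, -0.0044, -0.0194, 0.0093]
[0.0, 0.0006, -0.1312, -0.0018, -0.0198, 0.0093]
[0.0, 0.0006, -0.1312, 0.0008, -0.0199, 0.0093]
[0.0, 0.0006, -0.1312, 0.0034, -0.0196, 0.0093]
[0.0, 0.0006, -0.1312, 0.0059, -0.019, 0.0093]
```

Emit:
arm_command:
  plan:
    - [0, 0.001, -0.131, -0.007, -0.0187, 0.009, 0.4]
    - [0, 0.001, -0.131, -0.0044, -0.0194, 0.009, 0.4]
    - [0, 0.001, -0.131, -0.0018, -0.0198, 0.009, 0.4]
    - [0, 0.001, -0.131, 0.0008, -0.02, 0.009, 0.4]
    - [0, 0, -0.131, 0.0034, -0.0196, 0.009, 0.4]

```text
time: 6.1
position: [0.4924, -0.0066, 0.2339]
eef_rot: [-0.051, 2.618, 0.043]
ft_force: [0.2, 0.6, -0.3]
width: 0.597
grip_force: 0.0
```

Emit:
arm_command:
  plan:
    - [0, 0, -0.131, 0.006, -0.019, 0.009, 0.4]
    - [0, 0, 0, 0, 0, 0, 0.4]
    - [0, 0, 0, 0, 0, 0, 0.4]

```text
time: 6.4
position: [0.4925, -0.022, 0.2243]
eef_rot: [-0.189, 2.613, 0.006]
ft_force: [0.5, 0.5, -1.1]
width: 0.598
grip_force: 0.0
```

```bash
python3 - <<'E'
from h import *
where();rel([0,0,106],-1.711)
E
```

```text
t 6.4 tcp S mm [  0.6  10.2 170.8] psi -1.637 z [-0.002  0.001 -1.   ] F slope [-0.1  0.5 -1.3] q [-0.12 -0.07  2.27  0.23  0.44 -2.02] w 0.5982856008585405 0.0
t 6.4 world [ 0.525 -0.03   0.168] total turn [ 0.001 -0.001 -0.074] shift [ 0.001 -0.01   0.065] n 2
[0.0007, -0.0007, -0.0372, 0.0006, -0.0051, 0.0324]
[0.0007, -0.0007, -0.0372, 0.0008, -0.0051, 0.0324]
```

Emit:
arm_command:
  plan:
    - [0, 0, -0.04, 0.001, -0.005, 0.005, 0.4]
    - [0, 0, -0.034, 0.001, -0.005, 0.01, 0.4]
    - [0, 0, 0, 0, 0, 0.02, 0.4]
    - [0, 0, 0, 0, 0, 0.02, 0.4]
    - [0, 0, 0, 0, 0, 0.01, 0.4]

```text
time: 6.9
position: [0.5254, -0.0282, 0.1669]
eef_rot: [-0.291, 2.603, -0.02]
ft_force: [0.9, 0.8, -0.8]
width: 0.599
grip_force: 0.0
```

Emit:
arm_command:
  plan:
    - [0, 0, 0, 0, 0, 0, 0.4]
    - [0, 0, 0, 0, 0, 0, 0.4]

```text
time: 7.1
position: [0.5249, -0.0285, 0.1677]
eef_rot: [-0.295, 2.603, -0.021]
ft_force: [-0.0, 0.3, -1.0]
width: 0.598
grip_force: 0.0
```

```bash
python3 - <<'E'
from h import *
where()
E
```

```text
t 7.1 tcp S mm [ -0.2   1.2 105.9] psi -1.718 z [-0.001  0.003 -1.   ] F slope [-0.5  0.3 -0.9] q [-0.12  0.1   2.27  0.38  0.28 -2.26] w 0.5981704133466296 0.0
```

Emit:
arm_command:
  plan:
    - [0, 0, 0, 0, -0.0012, 0, 1]
    - [0, 0, 0, 0, 0, 0, 1]
    - [0, 0, 0, 0, 0, 0, 1]
    - [0, 0, 0, 0, 0, 0, 1]
    - [0, 0, 0, 0, 0, 0, 1]

```text
time: 7.6
position: [0.5254, -0.03, 0.1678]
eef_rot: [-0.297, 2.602, -0.022]
ft_force: [-1.4, 4.7, 4.3]
width: 0.181
grip_force: 61.1
```

Emit:
arm_command:
  plan:
    - [0, 0, 0, 0, 0, 0.003, 1]
    - [0, 0, 0, 0, 0, 0.003, 1]
    - [0, 0, 0, 0, 0, 0.003, 1]
    - [0, 0, 0, 0, 0, 0.003, 1]
    - [0, 0, 0, 0, 0, 0, 1]

```text
time: 8.1
position: [0.5315, -0.0296, 0.1571]
eef_rot: [-0.297, 2.602, -0.022]
ft_force: [-4.7, 3.1, 9.8]
width: 0.177
grip_force: 62.1
```

```bash
python3 - <<'E'
from h import *
where()
E
```

```text
t 8.1 tcp S mm [ 0.2 -0.4 93.5] psi -1.719 z [-0.001  0.002 -1.   ] F slope [ 1.   3.4 10.7] q [-0.12  0.13  2.27  0.42  0.25 -2.31] w 0.17732365221195134 62.05143928527832
```

Emit:
arm_command:
  plan:
    - [0, 0, 0.05, 0, 0, 0.0008, 1]
    - [0, 0, 0.1, 0, 0, 0, 1]
    - [0, 0, 0.1, 0, 0, 0, 1]
    - [0, 0, 0.1, 0, 0, 0, 1]
    - [0, 0, 0, 0, 0, 0, 1]

```text
time: 8.6
position: [0.5319, -0.0301, 0.1567]
eef_rot: [0.166, 2.616, 0.101]
ft_force: [-6.1, -0.4, 10.1]
width: 0.181
grip_force: 62.2
```

```bash
python3 - <<'E'
from h import *
where();print(state()['torque'])
E
```

```text
t 8.6 tcp S mm [ 0.3 -0.9 92.9] psi -1.366 z [-0.     0.001 -1.   ] F slope [-0.2  0.1 11.8] q [-0.12  0.13  2.27  0.43  0.25 -1.96] w 0.18065394139236554 62.226054668426514
[-0.06427547  0.22705599 -0.08407911]
```

Turn is about 0.2 with the force steady, so I'll carry on.

Emit:
arm_command:
  plan:
    - [0, 0, 0.1, 0, 0, 0, 1]
    - [0, 0, 0.1, 0, 0, 0, 1]
    - [0, 0, 0.1, 0, 0, 0, 1]
    - [0, 0, 0.1, 0, 0, 0, 1]
    - [0, 0, 0, 0, 0, 0, 1]

```text
time: 9.1
position: [0.5317, -0.0306, 0.1565]
eef_rot: [0.687, 2.548, 0.237]
ft_force: [-6.8, -5.8, 9.3]
width: 0.177
grip_force: 62.2
```

```bash
python3 - <<'E'
from h import *
where();print(state()['torque'])
E
```

```text
t 9.1 tcp S mm [ 0.  -1.4 92.9] psi -0.966 z [-0.     0.001 -1.   ] F slope [-1.6 -5.2 11.7] q [-0.13  0.13  2.27  0.43  0.25 -1.56] w 0.17678842429643968 62.24138796329498
[-0.91550083  0.40705685 -0.54441379]
```

Emit:
arm_command:
  plan:
    - [0, 0, 0.1, 0.0005, 0.0008, 0, 1]
    - [0, 0, 0.1, 0, 0, 0, 1]
    - [0, 0, 0.1, 0, 0, 0, 1]
    - [0, 0, 0.1, 0, 0, 0, 1]
    - [0, 0, 0.03, 0, 0, 0, 1]

```text
time: 9.6
position: [0.5313, -0.0305, 0.1562]
eef_rot: [1.231, 2.372, 0.377]
ft_force: [-9.2, -16.6, 7.6]
width: 0.177
grip_force: 62.3
```

```bash
python3 - <<'E'
from h import *
where();print(state()['torque'])
E
```

```text
t 9.6 tcp S mm [-0.5 -1.3 92.8] psi -0.536 z [-0.001 -0.001 -1.   ] F slope [ -5.2 -15.9  11.8] q [-0.12  0.13  2.27  0.42  0.25 -1.12] w 0.17712003511365154 62.26567804813385
[-2.46109556  1.05467275 -1.26378311]
```

Emit:
arm_command:
  plan:
    - [0, 0, 0, -0.001, -0.001, 0, 1]
    - [0, 0, 0, 0, 0, 0, 1]

```text
time: 9.8
position: [0.5312, -0.0312, 0.1561]
eef_rot: [1.227, 2.374, 0.377]
ft_force: [-7.9, -7.5, 8.1]
width: 0.174
grip_force: 62.2
```

```bash
python3 - <<'E'
from h import *
where();print(state()['torque'])
E
```

```text
t 9.8 tcp S mm [-0.7 -2.  92.8] psi -0.539 z [-0.001  0.001 -1.   ] F slope [-3.2 -6.9 11.3] q [-0.13  0.13  2.27  0.43  0.25 -1.13] w 0.1737918371678489 62.228320240974426
[-1.10352427  0.64857971 -0.66821005]
```

Once more to relax the side load, then open partly and look.

Emit:
arm_command:
  plan:
    - [0, 0, 0, -0.0006, -0.0006, 0, 1]
    - [0, 0, 0, 0, 0, 0, 1]
    - [0, 0, 0, 0, 0, 0, 0.5]
    - [0, 0, 0, 0, 0, 0, 0.5]
    - [0, 0, 0, 0, 0, 0, 0.5]

```text
time: 10.3
position: [0.5312, -0.0309, 0.1557]
eef_rot: [1.226, 2.376, 0.378]
ft_force: [0.6, 0.4, -1.2]
width: 0.497
grip_force: 0.0
```

Emit:
arm_command:
  plan:
    - [0, 0, 0, 0, 0, -0.02, 0.5]
    - [0, 0, 0, 0, 0, -0.04, 0.5]
    - [0, 0, 0, 0, 0, -0.05, 0.5]
    - [0, 0, 0, 0, 0, -0.05, 0.5]
    - [0, 0, 0, 0, 0, 0, 0.5]

```text
time: 10.8
position: [0.4522, -0.038, 0.3014]
eef_rot: [1.221, 2.366, 0.381]
ft_force: [-0.0, 0.1, -0.7]
width: 0.5
grip_force: 0.0
```

```bash
python3 - <<'E'
from h import *
where()
for n in ['scene','side']:
    p,d,W=cloud(n);q=toS(W)*1000
    k=(q[...,2]>90)&(q[...,2]<121)&(q[...,1]>52)&(q[...,1]<130)&(abs(q[...,0])<75);print('knob',k.sum(),np.median(q[k],0) if k.any() else 0)
    t=(q[...,2]>112)&(q[...,2]<138)&(np.hypot(q[...,0],q[...,1])<52);print('tee',t.sum(),cv2.minAreaRect(q[t][:,:2].astype(np.float32)),np.percentile(q[t][:,2],[50,90,98]))
    if n=='side': cv2.imwrite('pics/s3.png',cv2.resize(p[120:300,130:370],None,fx=3,fy=3))
E
```

```text
t 10.8 tcp S mm [  3.3  -2.7 258.3] psi -0.541 z [ 0.009 -0.001 -1.   ] F slope [-0.4  0.1 -0.6] q [-0.19 -0.27  2.23  0.22  0.67 -0.94] w 0.49952440020103855 0.0
knob 88 [ 53.90449709  71.03429241 105.11678338]
tee 189 ((2.9872188568115234, 1.6204338073730469), (15.462103843688965, 90.65168762207031), 30.21720314025879) [119.50484587 124.07232922 124.73030315]
knob 96 [ 49.29561599  65.53229727 108.72214862]
tee 224 ((0.3395252227783203, -2.2506027221679688), (16.211105346679688, 90.46410369873047), 30.8425350189209) [123.83708228 125.76141971 126.60228344]
```

View pics/s3.png

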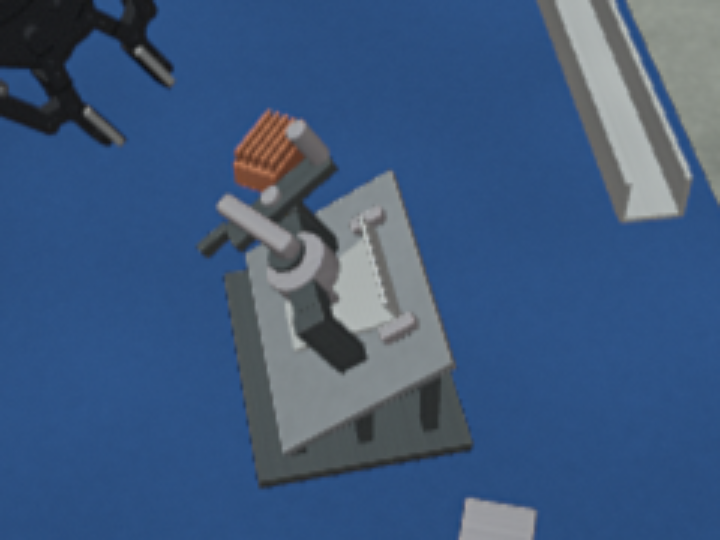

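The handle now runs (225,205) to (290,250) in the crop. It is turned about 1.04 rad and stays about 8–9 mm in. The keeper knob is out at (310,140), and the gripper is clear.

```bash
python3 -c "
from workcell import *
print(job_done())"
```

```text
the job is handed in; nothing more can be done
None
```

I handed the job in at about 11 s: the keeper is swung to about 1.3 rad, the T-handle is turned to about 1.04 rad and stays about 8–9 mm in after release, the loose parts were not touched, and the verdict was not shown.

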